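# Swing the tool tray one index hole

## Task

Hook a fingertip under the pull ring, lift the spring pin clear, swing the ring end of the tray arm one hole towards the side where the mug stands, and let the pin drop fully home in that next hole. Do not pinch the ring or press hard on it, and leave the loose things around it where they are.

Things in the scene. Friction and masses are not known exactly. Their poses are not given: they have to be found in the camera images.
- index_stand: Fixed tray stand: grey foot 205 x 186 mm, steel plate (top 82 mm high) with five 13 mm holes on a 125 mm radius arc about the pivot, 0.30 rad (37.5 mm) apart. Origin: pivot axis at work surface height. x: from the pivot to the middle hole (at x 125 mm, y 0), away from the robot; y: left. The arm over it carries a red 140 x 114 mm tray over the pivot, rim 125 mm high, contents fixed.
- swing_arm (a joint): Angle (rad) of the tray arm about the vertical pivot, anticlockwise from above positive; starts at 0, pin in the middle hole. The arm points from the pivot away from the robot, ring at its far end, so the ring moves left (stand's +y) as the value grows, right as it falls: next holes at +0.30 (left), -0.30 (right); stops at +-0.64. With the pin up it swings with 1 to 2 N at the ring.
- index_pin (a joint): Lift (m) of the index pin: 0 fully home in a hole, 0.025 at its upper stop. A spring pulls it down with about 4 to 8 N. The arm can swing once it is lifted by about 0.012. The pin has a round nose and drops by itself into a hole within about 3 mm of it.
- ring_centre (a point): Centre of the upright steel pull ring on the pin: 60 mm inside diameter, 7 mm wire, plane across the arm, opening faces the robot. 157.5 mm high with the pin home, 125 mm from the pivot; the ring's inside top is 30 mm above. x: along the arm, away from the pivot (through the opening), y left, z up. Tray rim 65 mm in front of it, 125 mm high. A finger tilted 35 to 45 degrees lifts it.
- mug: White mug with a handle, 78 mm wide (110 with handle), 97 mm high, loose, standing to the left or the right of the stand: it tells which way to swing. Origin: centre of its underside.
- pomade: Round lidded jar, 68 mm wide, 43 mm high, loose, standing on the other side of the stand. Origin: centre of its underside. Leave it.
- tape_roll: Roll of paper neck tape lying flat, 98 mm wide, 25 mm high, loose, at the front right. Origin: centre of its underside. Leave it.
- clip: Steel hair clip, 92 x 12 x 11 mm, loose, at the front left. Origin: centre of its underside. Leave it.

How it is judged:
By the outcome, as a careful person would: the job done as asked, in the order asked, and still so for the second after the job is handed in, with the robot touching nothing.
It also fails if it takes over 32 s, if anything falls off the work surface, if the arm or the gripper's body presses on something with over 40 N, if the wrist force passes 120 N, or if a joint passes its speed limit or range.

## Robot

A 6-joint arm with a two-finger parallel gripper is mounted at the origin on a cart in front of the work surface, level with it; the furniture and walls round the work are solid. World frame = base frame: x ahead of the robot, y to its left, z up, the work surface at z = 0. Lengths are in mm, angles in rad, forces in N, time in s.
With the tool pointing down it reaches from about 350 to 775 mm from the base axis. Payload 7.3 kg.
Tool frame: the origin (TCP) lies at the very end of the fingers, on their centre line; the grasp point (between the pads) lies 19 mm behind it (bot.grip_point_offset is the distance from the TCP to the grasp point, in mm); z points along the fingers, y is the line along which they close (so a half turn about z gives the same grasp; the last joint's range is limited). The gripper opens to 92 mm and grips with 3 to 60 N. Pads are 19 mm wide; open, the fingers measure 130 mm over their backs; the gripper's body (75 mm by 190 mm) begins 47 mm behind the grasp point.
Start: joints at [-1.285, 0.342, 1.524, -0, 1.275, -0.146], TCP at [219.74, -476.822, 226.741] pointing down, gripper open.
Joint ranges: [-2.53, 2.53], [-0.77, 2.02], [0.04, 2.7], [-1, 4.14], [0.28, 2.66], [-3.11, 3.11]. Speed limits (rad/s): [2.57, 2.57, 3.14, 3.14, 3.14, 3.14].

## Interface

Orientations are given as [roll, pitch, yaw] about the fixed x, y, z axes, in that order (R = Rz(yaw) Ry(pitch) Rx(roll)).
In Python, from plant import bot gives the robot as it stands. The module is installed in compiled form; this text tells all that it offers.
- The arm moves only by the shell command python3 -m jog 'ROWS' [OPENING]. ROWS is JSON, a list of rows, each a list of 6 numbers: the shift along the tool's x, y, z in mm, then the turn, a rotation vector about the tool's x, y, z in rad. In form: [[dx, dy, dz, rx, ry, rz], ...]. A call has 1 to 12 rows; each row shifts and turns the commanded pose from where the row before left it, along the tool's axes as they then stand; what a row does not reach is not made up. A row lasts 1/10 s, in which the tool goes at most 50 mm and 8.59 degrees, less where a joint would pass 70% of its speed; a pose out of reach is approached as far as the arm can. A call with a gripper value outside its range is refused whole. OPENING is the opening in per cent of the stroke, from 0 (shut) to 100 (fully open), set as the call begins (- or left out, the last holds). The fingers move at their own pace and stop on an object; the grip force is fixed at half the most. Time passes only in rows, so rows that do not move let the fingers close. It gives the time, the measured TCP pose, the force, the opening and the grip force at its end, in the units of the state.
- bot.get_obs(): the state, without advancing time (a new reading comes with each control period).
- bot.capture(name): name is "scene" or "top" or "wrist"; returns the picture (480x640x3 uint8, red, green, blue); there is no depth.
- bot.camera_model(name): a dict with "fx", "fy", "cx", "cy" (pixels), "position" and "orientation" of the camera in the world; the wrist camera has in their place "T_tool_cam" (4x4, takes a point from camera to tool coordinates, whose origin is the TCP and whose axes are the flange's). Camera axes: x right, y down, z forward; pixel columns grow to the right and rows downward; lengths in mm; the calibration is good to about 2 mm. A picture is of the moment at which its call begins: read the wrist's pose just before it. camera_model takes no time and is no camera call.
- bot.close_job(): hands the job in; it is judged then, once.
Trained networks look in the newest picture that a camera, given by its name, has taken for a name from the list of things; names that differ only in an ending like _2 or _b are one class to them, and where a whole thing is asked for, a point or a joint stands for the part that bears it (a point fixed in the world has none). Each returns a list of dicts, best first, with "p" (0 to 1); they miss things now and then, are a little off and sometimes report something else, mostly with a low value. They report only what shows in the picture. A call takes as long as a camera call.
- bot.outline_of(target, camera): "mask" (480x640 bool, what is visible of it) and "pixel" ([column, row] in pixels, amid what is visible of it).
The state is a dict: "time": time; "joint_positions": joint angles; "dq": joint speeds; "tau": joint torques, N m; "tool_pos": TCP position; "tcp_rot": TCP orientation; "contact_force": force on the tool from outside, world axes, zero at the start; "moment": the same for the moment, N m; "grip_width": finger opening in mm; "finger_force": force on a finger pad.
Only numpy, scipy, OpenCV 4.12 (cv2) and the standard library are available. Lean on these libraries where they do the work, as an engineer would, in place of code of your own. Each camera call takes 0.05 s, during which the arm holds its last target. There are 200 camera calls.

## Working session

There is one attempt and no reset: what is moved stays moved. The work goes in short steps, Python scripts to look and compute and a shell command to move; the robot and the scene stay as the last step left them, time stands still between calls to the robot, and variables do not carry over. Pictures are saved under pics/ and viewed, at most 11 in all, crops included, and the job is handed in when it is done.

```bash
mkdir -p pics; python3 - <<'E'
from plant import bot
import cv2,numpy as np
o=bot.get_obs();print({k:np.round(v,3).tolist() for k,v in o.items()})
ims=[]
for c in("scene","top"):
    im=bot.capture(c)[:,:,::-1].copy();m=bot.camera_model(c);print(c,m)
    for t in("index_stand","swing_arm","index_pin","ring_centre","mug","pomade","tape_roll","clip"):
        r=bot.outline_of(t,c)
        for d in r[:2]:
            ys,xs=np.nonzero(d["mask"]);print(c,t,round(d["p"],2),d["pixel"],len(xs),xs.min() if len(xs) else 0,xs.max() if len(xs) else 0,ys.min() if len(xs) else 0,ys.max() if len(xs) else 0)
    cv2.imwrite(f"pics/{c}1.png",im)
E
```

```text
{'time': 0.0, 'joint_positions': [-1.285, 0.343, 1.525, 0.0, 1.275, -0.146], 'dq': [0.0, -0.002, -0.0, -0.001, 0.0, 0.0], 'tau': [-0.001, -43.124, -24.421, 0.072, 0.056, -0.0], 'tool_pos': [219.614, -476.407, 226.053], 'tcp_rot': [-3.14, -0.0, 0.432], 'contact_force': [0.384, -1.151, -0.174], 'moment': [0.023, 0.029, 0.02], 'finger_force': 0.0, 'grip_width': 91.864}
scene {'fx': 507.95552822289994, 'fy': 507.95552822289994, 'cx': 311.72460801461415, 'cy': 239.83770261886158, 'position': array([261.91511079, 448.32515484, 901.15247928]), 'orientation': array([-2.57055094e+00,  1.48577307e-03, -2.66417914e+00])}
scene index_stand 0.92 [309.9, 238.8] 11136 243 374 173 304
scene index_stand 0.36 [272.3, 196.1] 455 261 282 173 210
scene swing_arm 0.83 [328.6, 222.6] 5202 261 374 173 268
scene index_pin 0.75 [271.6, 201.3] 354 262 282 173 210
scene index_pin 0.35 [311.3, 241.8] 10478 244 373 174 303
scene ring_centre 0.64 [274.9, 198.0] 327 262 281 173 210
scene mug 0.85 [366.8, 171.7] 1759 350 390 144 198
scene pomade 0.95 [216.1, 368.4] 1463 198 238 347 390
scene tape_roll 0.86 [415.9, 180.3] 1014 388 433 170 210
scene clip 0.48 [295.7, 389.1] 255 281 317 375 411
top {'fx': 591.7439038731438, 'fy': 591.7439038731438, 'cx': 327.11160914715543, 'cy': 243.16564354391565, 'position': array([ 369.55466814,    2.36323641, 1185.86206593]), 'orientation': array([-3.01419374e+00, -5.70613731e-04, -1.60003395e+00])}
top swing_arm 0.78 [349.1, 258.8] 5920 310 393 185 296
top index_pin 0.65 [342.6, 190.7] 353 325 363 186 201
top ring_centre 0.64 [345.7, 188.9] 342 324 364 185 200
top mug 0.85 [461.4, 254.9] 1935 432 492 232 278
top pomade 0.73 [194.2, 236.5] 1047 175 212 218 253
top tape_roll 0.66 [483.4, 314.2] 935 443 492 280 329
top tape_roll 0.21 [211.8, 304.1] 224 205 220 287 330
top clip 0.68 [211.1, 305.4] 164 208 219 288 324
```

View pics/scene1.png

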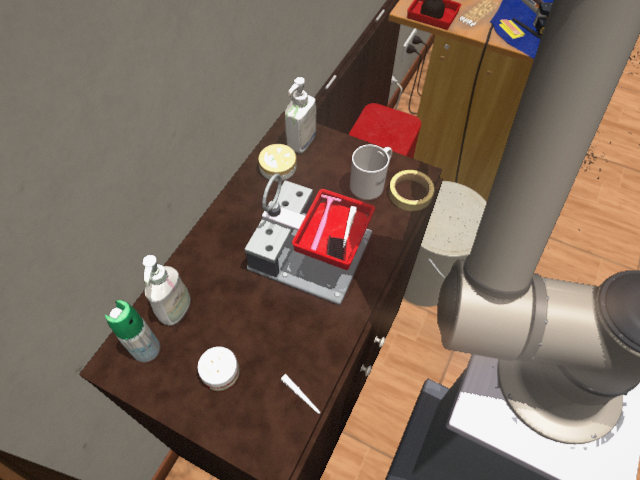

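View pics/top1.png

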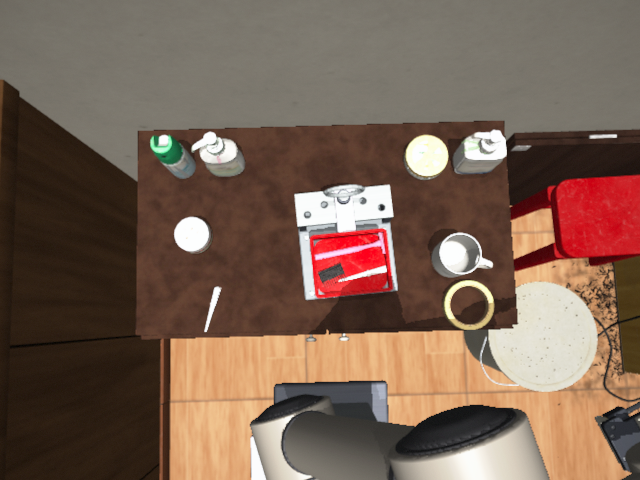

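```bash
cat > h.py <<'E'
import numpy as np
from scipy.spatial.transform import Rotation as R
from plant import bot
def rot(e): return R.from_euler('xyz',e).as_matrix()
def ray(c,px):
    m=bot.camera_model(c); d=rot(m["orientation"])@np.array([(px[0]-m["cx"])/m["fx"],(px[1]-m["cy"])/m["fy"],1])
    return np.array(m["position"]),d
def at_z(c,px,z):
    p,d=ray(c,px); return p+d*(z-p[2])/d[2]
def tri(l):
    A=np.zeros((3,3));b=np.zeros(3)
    for c,px in l:
        p,d=ray(c,px);d=d/np.linalg.norm(d);M=np.eye(3)-np.outer(d,d);A+=M;b+=M@p
    return np.linalg.solve(A,b)
def proj(c,P):
    m=bot.camera_model(c);q=rot(m["orientation"]).T@(np.array(P)-m["position"])
    return np.array([q[0]/q[2]*m["fx"]+m["cx"],q[1]/q[2]*m["fy"]+m["cy"]])
E
python3 - <<'E'
from h import *
print("ring",tri([("scene",[272,194]),("top",[344,192])]), at_z("top",[344,192],160))
print("mug",at_z("top",[461,254],50),"pomade",at_z("top",[194,236],40),"tape",at_z("top",[483,314],20),"clip",at_z("top",[212,305],8))
for c in("top",):
    r=[d for d in bot.outline_of("swing_arm",c)][0]["mask"]
    import cv2
    ys,xs=np.nonzero(r); k=ys>205
    print(cv2.minAreaRect(np.stack([xs[k],ys[k]],1).astype(np.float32)))
E
```

```text
ring [594.11057865 -34.25604277 153.3881043 ] [591.14616809 -34.5642483  160.        ]
mug [ 486.3481524  -260.33964263   50.        ] pomade [537.9553187  257.13081009  40.        ] tape [ 370.24783029 -303.46538871   20.        ] clip [403.61082374 228.71701657   8.        ]
((349.7718200683594, 249.8895263671875), (90.23101806640625, 79.69778442382812), 83.82982635498047)
```

Both pictures show the mug (top 461,254) to the right of the stand and the jar (194,236) to the left. So the swing is to the right, −0.30. The ring is at top (344,191) and scene (272,194), and the tray is in front of it on the robot side. Next I'll fit the ring pose and stand yaw.

```bash
python3 - <<'E'
from h import *
import cv2
from scipy.optimize import least_squares
t=np.linspace(0,2*np.pi,120)
M={c:bot.outline_of("ring_centre",c)[0]["mask"] for c in("scene","top")}
# pivot from tray rim, red pixels in top
import cv2
def ringpts(x,y,yaw,r=37,z=157.5):
    u=np.array([-np.sin(yaw),np.cos(yaw),0]);return np.array([x,y,z])+r*(np.cos(t)[:,None]*u+np.sin(t)[:,None]*np.array([0,0,1]))
def bb(c,P):
    q=np.array([proj(c,p) for p in P]);return np.r_[q.min(0),q.max(0)]
obs={}
for c in M:
    ys,xs=np.nonzero(M[c]);obs[c]=np.array([xs.min()-.0,ys.min(),xs.max()+1,ys.max()+1],float)
f=lambda p:np.concatenate([(bb(c,ringpts(*p))-obs[c]) for c in M])
s=least_squares(f,[592,-34,0.],x_scale=[1,1,.02],diff_step=1e-3,loss="soft_l1");print("ring",s.x,np.round(s.fun,1))
im=cv2.imread("pics/top1.png");hsv=cv2.cvtColor(im,cv2.COLOR_BGR2HSV)
red=cv2.inRange(hsv,(0,150,60),(10,255,255))|cv2.inRange(hsv,(170,150,60),(180,255,255))
red[:,420:]=0
k=max(cv2.findContours(red,cv2.RETR_EXTERNAL,cv2.CHAIN_APPROX_NONE)[0],key=cv2.contourArea)
b=cv2.boxPoints(cv2.minAreaRect(k));P=np.array([at_z("top",p,125) for p in b]);print("tray",P.round(1).tolist(),P.mean(0))
for i in range(4):
    d=P[(i+1)%4]-P[i];print(np.linalg.norm(d),np.arctan2(d[1],d[0]))
# plate rear/front edges by eye
for z,pl in((82,[(294,194),(391,185)]),(82,[(298,226),(395,218)])):
    a,bq=[at_z("top",p,z) for p in pl];d=bq-a;print("plate edge",a,bq,np.arctan2(d[0],-d[1]))
crop=cv2.resize(im[170:310,280:410],None,fx=4,fy=4,interpolation=cv2.INTER_CUBIC)
for p in ringpts(*s.x,r=33.5):
    q=(proj("top",p)-[280,170]+.5)*4-.5;cv2.circle(crop,tuple(int(v) for v in q),1,(0,255,0),-1)
cv2.imwrite("pics/crop1.png",crop)
E
```

```text
Traceback (most recent call last):
  File "h.py", line 16, in proj
    m=bot.camera_model(c);q=rot(m["orientation"]).T@(np.array(P)-m["position"])
ValueError: time passes only in moves, steps and waits
```

```bash
sed -i 's/bot.camera_model(c)/cm(c)/; 3a from functools import lru_cache\n@lru_cache\ndef cm(c): return bot.camera_model(c)' h.py
python3 - <<'E'
from h import *
import cv2
from scipy.optimize import least_squares
t=np.linspace(0,2*np.pi,120)
M={c:bot.outline_of("ring_centre",c)[0]["mask"] for c in("scene","top")}
def ringpts(x,y,yaw,r=37,z=157.5):
    u=np.array([-np.sin(yaw),np.cos(yaw),0]);return np.array([x,y,z])+r*(np.cos(t)[:,None]*u+np.sin(t)[:,None]*np.array([0,0,1]))
def bb(c,P):
    q=np.array([proj(c,p) for p in P]);return np.r_[q.min(0),q.max(0)]
obs={}
for c in M:
    ys,xs=np.nonzero(M[c]);obs[c]=np.array([xs.min()-.0,ys.min(),xs.max()+1,ys.max()+1],float)
f=lambda p:np.concatenate([(bb(c,ringpts(*p))-obs[c]) for c in M])
s=least_squares(f,[592,-34,0.05],x_scale=[1,1,.02],diff_step=1e-2,loss="soft_l1");print("ring",s.x,np.round(s.fun,1))
im=cv2.imread("pics/top1.png");hsv=cv2.cvtColor(im,cv2.COLOR_BGR2HSV)
red=cv2.inRange(hsv,(0,150,60),(10,255,255))|cv2.inRange(hsv,(170,150,60),(180,255,255))
red[:,420:]=0
k=max(cv2.findContours(red,cv2.RETR_EXTERNAL,cv2.CHAIN_APPROX_NONE)[0],key=cv2.contourArea)
b=cv2.boxPoints(cv2.minAreaRect(k));P=np.array([at_z("top",p,125) for p in b]);print("tray",P.round(1).tolist(),P.mean(0))
for i in range(4):
    d=P[(i+1)%4]-P[i];print(np.linalg.norm(d),np.arctan2(d[1],d[0]))
for z,pl in((82,[(294,194),(391,185)]),(82,[(298,226),(395,218)])):
    a,bq=[at_z("top",p,z) for p in pl];d=bq-a;print("plate edge",a,bq,np.arctan2(d[0],-d[1]))
crop=cv2.resize(im[170:310,280:410],None,fx=4,fy=4,interpolation=cv2.INTER_CUBIC)
for p in ringpts(*s.x,r=33.5):
    q=(proj("top",p)-[280,170]+.5)*4-.5;cv2.circle(crop,tuple(int(v) for v in q),1,(0,255,0),-1)
cv2.imwrite("pics/crop1.png",crop)
print(bot.get_obs()["time"])
E
```

```text
ring [ 5.94991769e+02 -3.53682341e+01  1.61116412e-02] [ 0.6  0.3  0.1 -0.1 -0.5  0.4  0.2 -6.4]
tray [[520.4, 30.4, 125.0], [531.2, -109.5, 125.0], [417.1, -116.6, 125.0], [406.7, 21.4, 125.0]] [468.86577327 -43.58245674 125.        ]
140.27093658046138 -1.4940051476014236
114.29921164946172 -3.079631695021876
138.38212141223826 1.646095745226692
114.0803745804862 0.07849128619866948
plate edge [606.8876551   57.75917095  82.        ] [ 618.9742081  -127.30693113   82.        ] 0.06521676517823745
plate edge [545.12827069  51.57405148  82.        ] [ 555.08801043 -132.13216165   82.        ] 0.05416255893402256
1.15
```

View pics/crop1.png

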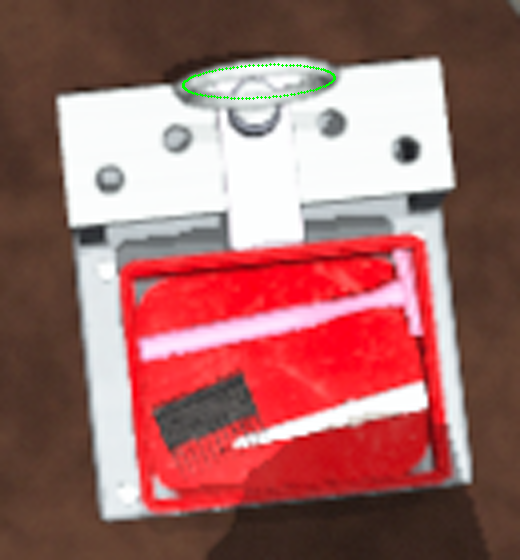

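The tray measures 140 × 114 mm as given. The pivot is at about (469,−44) with stand yaw about 0.07, and the ring is at (594,−35), which fits the 125 mm radius. I'll move with the gripper shut to a point above the tray.

```bash
python3 -m jog '[[38,-21,-2,0,0,0],[38,-21,-2,0,0,0],[38,-21,-2,0,0,0],[38,-21,-2,0,0,0],[38,-21,-2,0,0,0],[38,-21,-2,0,0,0],[38,-21,-2,0,0,0],[38,-21,-2,0,0,0],[38,-21,-2,0,0,0],[38,-21,0,0,0,0],[38,-21,0,0,0,0],[38,-21,0,0,0,0]]' 0
python3 -m jog '[[0,0,0,0,0,0.12],[0,0,0,0,0,0.12],[0,0,0,0,0,0.122],[0,0,0,0,0.13,0],[0,0,0,0,0.13,0],[0,0,0,0,0.13,0],[0,0,0,0,0.13,0],[0,0,0,0,0.13,0],[0,0,0,0,0.135,0],[0,0,0,0,0,0]]'
python3 - <<'E'
from h import *
o=bot.get_obs();Rt=rot(o["tcp_rot"]);print(o["time"],o["tool_pos"],Rt.round(3).tolist(),o["joint_positions"],o["contact_force"],o["grip_width"])
a=np.array([np.cos(.07)*.7071,np.sin(.07)*.7071,-.7071])
F=np.array([606,-34.2,145.5]);print("to pre (tool)",Rt.T@(F-100*a-o["tool_pos"]))
E
```

```text
time: 2.35
tool_pos: [529.3, -55.5, 244.9]
tcp_rot: [3.141, -0.0, 0.432]
contact_force: [1.7, -0.6, 0.7]
grip_width: 2.2
finger_force: 0.0
time: 3.35
tool_pos: [528.6, -51.4, 243.6]
tcp_rot: [-3.123, -0.705, 0.072]
contact_force: [-0.0, -0.4, -0.2]
grip_width: 0.3
finger_force: 0.0
3.35 [528.57200007 -51.36644312 243.57945992] [[0.759, 0.084, 0.645], [0.055, -0.996, 0.065], [0.648, -0.014, -0.761]] [-0.45183461  0.05285827  2.08352857  0.77572228  0.50712021  0.44532482] [-0.0151495  -0.4061357  -0.17357151] 0.27211082046286444
to pre (tool) [-11.84605456 -11.21652262  26.07266241]
```

```bash
cat >> h.py <<'E'
def st():
    o=bot.get_obs();return o,rot(o["tcp_rot"]),np.array(o["tool_pos"])
E
python3 -m jog '[[-5,-6,10,0,0,0],[-5,-5,10,0,0,0],[0,0,0,0,0,0],[0,0,0,0,0,0]]'
python3 - <<'E'
from h import *
import cv2
o,Rt,p=st();print(o["time"],p,Rt.round(3).tolist(),o["joint_positions"].round(3),o["contact_force"])
ring=np.array([594,-35,157.5])
im=bot.capture("wrist")[:,:,::-1].copy();m=cm("wrist");T=m["T_tool_cam"];print(np.round(T,3).tolist(),m["fx"],m["cx"],m["cy"])
t=np.linspace(0,2*np.pi,60);u=np.array([-np.sin(.07),np.cos(.07),0])
for r in(30,37):
  for q in t:
    P=ring+r*(np.cos(q)*u+np.sin(q)*np.array([0,0,1]));c=np.linalg.inv(T)@np.r_[Rt.T@(P-p),1]
    if c[2]>0:cv2.circle(im,(int(c[0]/c[2]*m["fx"]+m["cx"]),int(c[1]/c[2]*m["fy"]+m["cy"])),1,(0,255,0),-1)
cv2.imwrite("pics/w1.png",im)
a=Rt[:,2];F=ring+17*a;print("to F tool",Rt.T@(F-p))
E
```

```text
time: 3.75
tool_pos: [535.2, -40.0, 223.5]
tcp_rot: [-3.126, -0.706, 0.075]
contact_force: [-0.1, -0.4, -0.1]
grip_width: 0.6
finger_force: 0.0
3.75 [535.24753061 -40.02451875 223.54884049] [[0.759, 0.086, 0.646], [0.057, -0.996, 0.065], [0.649, -0.012, -0.761]] [-0.411  0.094  2.107  0.846  0.438  0.389] [-0.08812966 -0.44832576 -0.12323934]
[[-0.0, -0.952, -0.305, 82.622], [1.0, -0.0, -0.001, 0.992], [0.001, -0.305, 0.952, -158.661], [0.0, 0.0, 0.0, 1.0]] 372.6732948753792 320.0857438382845 242.36757599788857
to F tool [  2.0208735    0.81002196 105.51444917]
```

View pics/w1.png

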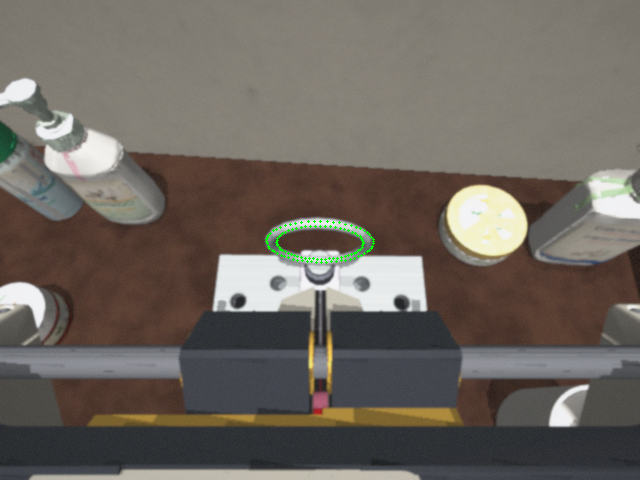

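The predicted ring outline (green, centre 320,242) lies on the real ring in the wrist view. The closed fingertips are at about (320,298). I'll advance along the finger axis.

```bash
python3 -m jog '[[1,0.4,18,0,0,0],[1,0.4,18,0,0,0],[0,0,18,0,0,0],[0,0,18,0,0,0],[0,0,13,0,0,0],[0,0,10,0,0,0],[0,0,10.5,0,0,0],[0,0,0,0,0,0],[0,0,0,0,0,0]]'
python3 - <<'E'
from h import *
import cv2
o,Rt,p=st();print(p,Rt.round(3).tolist(),o["contact_force"],o["joint_positions"].round(3))
print("ring in tool",Rt.T@(np.array([594,-35,157.5])-p),"Z in tool",Rt[2])
im=bot.capture("wrist")[:,:,::-1];cv2.imwrite("pics/w2.png",im)
E
```

```text
time: 4.7
tool_pos: [604.7, -34.3, 144.8]
tcp_rot: [-3.125, -0.707, 0.075]
contact_force: [-0.6, -0.6, -0.6]
grip_width: 0.1
finger_force: 0.0
[604.71613512 -34.30712339 144.8063415 ] [[0.758, 0.085, 0.647], [0.057, -0.996, 0.065], [0.65, -0.012, -0.76]] [-0.56928802 -0.57260255 -0.61162926] [-0.328  0.351  2.051  1.297  0.284 -0.029]
ring in tool [  0.08345835  -0.38154487 -16.6220352 ] Z in tool [ 0.64966709 -0.01243691 -0.7601171 ]
```

View pics/w2.png

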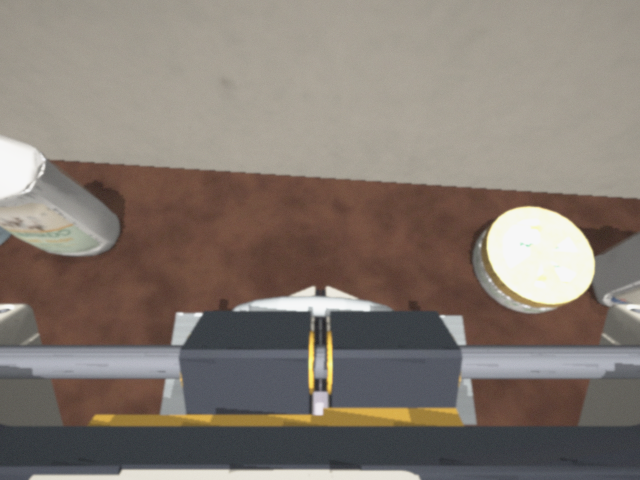

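The fingertip is through the ring with no contact (force about 1 N). Joint 5 is close to its limit (0.284, limit 0.28), so I'll ease the tilt slightly to about 36° before lifting.

```bash
python3 -m jog '[[0,0,0,0,-0.04,0],[0,0,0,0,-0.04,0],[0,0,0,0,0,0]]'
python3 - <<'E'
from h import *
o,Rt,p=st();print(p,Rt.round(3).tolist(),o["contact_force"],o["joint_positions"].round(3))
print("ring in tool",Rt.T@(np.array([594,-35,157.5])-p),"Z in tool",Rt[2])
E
```

```text
time: 5.05
tool_pos: [604.8, -34.1, 145.4]
tcp_rot: [-3.127, -0.634, 0.079]
contact_force: [-1.9, -1.3, -1.4]
grip_width: 0.3
finger_force: 0.6
[604.83966376 -34.05790799 145.42400855] [[0.803, 0.087, 0.589], [0.063, -0.996, 0.061], [0.592, -0.012, -0.806]] [-1.86108175 -1.27592322 -1.44961559] [-0.31   0.349  1.99   0.865  0.318  0.412]
ring in tool [ -1.61045677  -0.14590476 -16.17407055] Z in tool [ 0.59246321 -0.01165349 -0.80551321]
```

```bash
python3 -m jog '[[1.2,0,-1.6,0,0,0],[1.2,0,-1.6,0,0,0],[1.2,0,-1.6,0,0,0],[1.2,0,-1.6,0,0,0],[0,0,0,0,0,0]]'
python3 -m jog '[[1.2,0,-1.6,0,0,0],[1.2,0,-1.6,0,0,0],[1.2,0,-1.6,0,0,0],[0,0,0,0,0,0]]'
python3 - <<'E'
from h import *
o,Rt,p=st();print(p,Rt.round(3).tolist(),o["contact_force"],o["joint_positions"].round(3))
E
```

```text
time: 5.55
tool_pos: [603.7, -33.4, 151.6]
tcp_rot: [-3.124, -0.632, 0.076]
contact_force: [-3.2, 1.5, -4.0]
grip_width: 0.6
finger_force: 2.8
time: 5.95
tool_pos: [603.9, -33.5, 157.8]
tcp_rot: [-3.124, -0.632, 0.076]
contact_force: [-4.3, 0.7, -5.5]
grip_width: 0.2
finger_force: 3.8
[603.85889758 -33.49986688 157.84181598] [[0.805, 0.087, 0.587], [0.062, -0.996, 0.063], [0.591, -0.014, -0.807]] [-4.29284603  0.72213519 -5.51291125] [-0.31   0.325  1.976  0.783  0.346  0.499]
```

```bash
python3 -m jog '[[1.2,0,-1.6,0,0,0],[1.2,0,-1.6,0,0,0],[1.2,0,-1.6,0,0,0],[1.2,0,-1.6,0,0,0],[1.2,0,-1.6,0,0,0],[0,0,0,0,0,0]]'
python3 - <<'E'
from h import *
import cv2
o,Rt,p=st();print(p,Rt.round(3).tolist(),o["contact_force"],o["joint_positions"].round(3))
im=bot.capture("scene")[:,:,::-1]
cv2.imwrite("pics/s2.png",cv2.resize(im[150:290,220:400],None,fx=4,fy=4,interpolation=cv2.INTER_CUBIC))
pv=np.array([468.9,-43.6,0]);
for th in(-.1,-.2,-.3,-.33):
    f=lambda a:pv+125*np.array([np.cos(.07+a),np.sin(.07+a),0])
    d=f(th)-f(0);print(th,d, "tool",Rt.T@d)
E
```

```text
time: 6.55
tool_pos: [603.8, -33.6, 167.6]
tcp_rot: [-3.124, -0.631, 0.076]
contact_force: [-4.4, 1.3, -7.3]
grip_width: 0.2
finger_force: 4.1
[603.82249724 -33.57936979 167.62753129] [[0.805, 0.087, 0.587], [0.062, -0.996, 0.063], [0.59, -0.014, -0.807]] [-4.40123582  1.34398111 -7.33107827] [-0.31   0.309  1.964  0.73   0.367  0.556]
-0.1 [  0.24987919 -12.49229344   0.        ] tool [-0.56803083 12.4655118  -0.63889875]
-0.2 [ -0.74863832 -24.94712374   0.        ] tool [-2.13868143 24.78533411 -2.00815764]
-0.3 [ -2.98557566 -37.24004636   0.        ] tool [-4.6962584  36.83637135 -4.09409549]
-0.33 [ -3.89512776 -40.8779249    0.        ] tool [-5.65241579 40.38117693 -4.85669746]
```

View pics/s2.png

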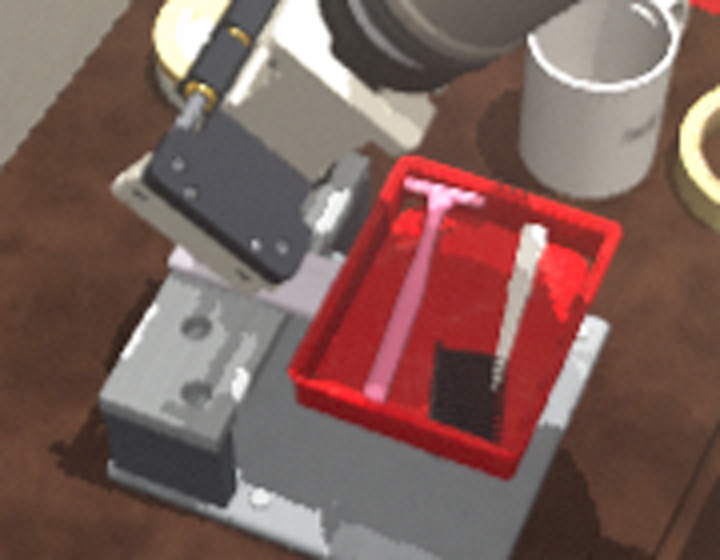

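```bash
python3 -m jog '[[-0.1,5,-0.1,-0.022,0,0.03],[-0.1,5,-0.1,-0.022,0,0.03],[-0.1,5,-0.1,-0.022,0,0.03],[-0.1,5,-0.1,-0.022,0,0.03],[0,0,0,0,0,0]]'
python3 - <<'E'
from h import *
import cv2
o,Rt,p=st();print(p,Rt.round(3).tolist(),o["contact_force"],o["joint_positions"].round(3))
d=p-[468.9,-43.6,0];print("arm angle by tcp",np.arctan2(d[1],d[0])-.074,np.hypot(d[0],d[1]))
E
```

```text
time: 7.1
tool_pos: [603.6, -53.5, 167.0]
tcp_rot: [-3.123, -0.628, -0.074]
contact_force: [-6.2, 1.0, -7.0]
grip_width: 0.6
finger_force: 4.3
[603.55595258 -53.49560902 166.96092362] [[0.807, -0.063, 0.587], [-0.06, -0.998, -0.025], [0.587, -0.015, -0.809]] [-6.18666108  1.01727406 -7.02950769] [-0.292  0.307  1.968  0.528  0.292  0.883]
arm angle by tcp -0.1473562281395742 135.01906770119575
```

```bash
python3 -m jog '[[-0.1,4.8,-0.2,0,0,0],[-0.3,4.8,-0.3,0,0,0],[-0.4,4.8,-0.3,0,0,0],[-0.4,4.7,-0.4,0,0,0],[0,0,0,0,0,0]]'
python3 - <<'E'
from h import *
import cv2
o,Rt,p=st();print(p,Rt.round(3).tolist(),o["contact_force"],o["joint_positions"].round(3))
im=bot.capture("top")[:,:,::-1].copy();cv2.imwrite("pics/t2.png",im)
hsv=cv2.cvtColor(im,cv2.COLOR_BGR2HSV)
red=cv2.inRange(hsv,(0,150,60),(10,255,255))|cv2.inRange(hsv,(170,150,60),(180,255,255))
red[:,420:]=0
k=max(cv2.findContours(red,cv2.RETR_EXTERNAL,cv2.CHAIN_APPROX_NONE)[0],key=cv2.contourArea)
print(cv2.minAreaRect(k))
cv2.imwrite("pics/t2c.png",cv2.resize(im[170:320,270:430],None,fx=4,fy=4,interpolation=cv2.INTER_CUBIC))
im=cv2.imread("pics/top1.png");hsv=cv2.cvtColor(im,cv2.COLOR_BGR2HSV)
red=cv2.inRange(hsv,(0,150,60),(10,255,255))|cv2.inRange(hsv,(170,150,60),(180,255,255));red[:,420:]=0
k=max(cv2.findContours(red,cv2.RETR_EXTERNAL,cv2.CHAIN_APPROX_NONE)[0],key=cv2.contourArea)
print(cv2.minAreaRect(k))
E
```

```text
time: 7.6
tool_pos: [598.5, -71.1, 165.0]
tcp_rot: [-3.12, -0.623, -0.073]
contact_force: [-14.2, 4.6, -7.2]
grip_width: -0.2
finger_force: 7.5
[598.45179274 -71.0826444  165.03353805] [[0.81, -0.061, 0.583], [-0.059, -0.998, -0.021], [0.583, -0.018, -0.812]] [-14.18412573   4.57275003  -7.22751316] [-0.338  0.307  1.972  0.597  0.314  0.779]
((322.8733825683594, 258.2063903808594), (25.858938217163086, 63.58613586425781), 4.969740867614746)
((350.665771484375, 262.8246765136719), (63.2296142578125, 77.362060546875), 83.9909896850586)
```

View pics/t2c.png

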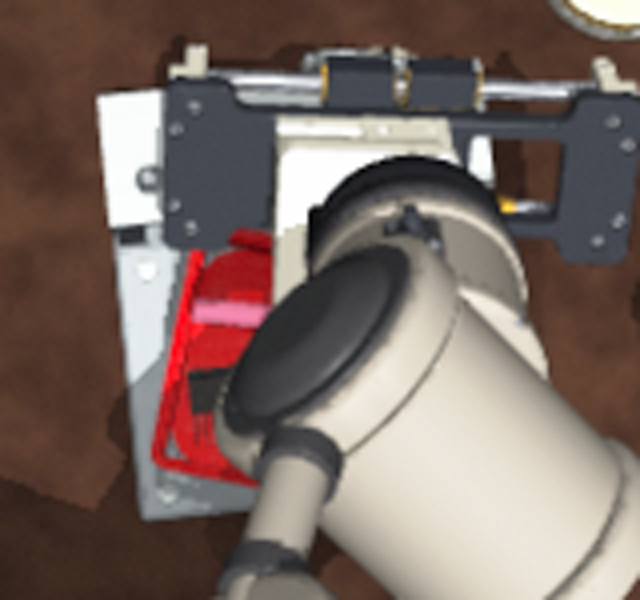

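The tray has swung clockwise under the hand, and its left edge now leans the other way. The ring is pushing back at 14 N. I'll measure the arm angle from the tray's left edge before relaxing.

```bash
cat > ang.py <<'E'
from h import *
import cv2
def edge(f,r0,r1):
    im=cv2.imread(f);hsv=cv2.cvtColor(im,cv2.COLOR_BGR2HSV)
    red=cv2.inRange(hsv,(0,150,60),(10,255,255))|cv2.inRange(hsv,(170,150,60),(180,255,255))
    red[:,420:]=0
    pts=np.array([[np.nonzero(red[r,280:])[0][0]+280,r] for r in range(r0,r1)],np.float32)
    P=np.array([at_z("top",p,125)[:2] for p in pts],np.float32)
    v=cv2.fitLine(P,cv2.DIST_HUBER,0,.01,.01).ravel();v=v*np.sign(v[0])
    n=np.array([-v[1],v[0]]);return np.arctan2(v[1],v[0]),n@(v[2:]*np.sign(v[0])-np.array([468.9,-43.6]))
if __name__=="__main__":
    import sys
    print(edge("pics/top1.png",240,290),edge(sys.argv[1],240,280))
E
python3 ang.py pics/t2.png
```

```text
(np.float32(0.07567843), np.float64(68.6553087481438)) (np.float32(-0.21167003), np.float64(68.93261467748871))
```

```bash
python3 -m jog '[[-0.8,1.1,-0.6,-0.017,0,0.025],[-0.8,1.1,-0.6,-0.017,0,0.025],[0,0,0,0,0,0]]'
python3 - <<'E'
from h import *
import cv2
o,Rt,p=st();print(p,Rt.round(3).tolist(),o["contact_force"],o["joint_positions"].round(3))
im=bot.capture("top")[:,:,::-1].copy();cv2.imwrite("pics/t3.png",im)
from ang import edge
print(edge("pics/t3.png",240,280))
E
```

```text
time: 7.95
tool_pos: [598.1, -74.0, 167.4]
tcp_rot: [-3.119, -0.624, -0.135]
contact_force: [-8.8, 2.0, -7.6]
grip_width: -0.0
finger_force: 5.1
[598.08116015 -74.03665868 167.43617157] [[0.804, -0.122, 0.582], [-0.109, -0.992, -0.057], [0.584, -0.018, -0.811]] [-8.84962484  1.9905198  -7.55764753] [-0.319  0.301  1.972  0.474  0.286  0.963]
(np.float32(-0.24658166), np.float64(68.46787849093027))
```

```bash
python3 -m jog '[[-0.7,-1.0,-0.4,0.006,-0.02,-0.008],[-0.7,-1.1,-0.4,0.006,-0.02,-0.008],[0,0,0,0,0,0]]'
python3 - <<'E'
from h import *
import cv2
o,Rt,p=st();print(p,Rt.round(3).tolist(),o["contact_force"],o["joint_positions"].round(3))
im=bot.capture("top")[:,:,::-1].copy();cv2.imwrite("pics/t4.png",im)
from ang import edge
print(edge("pics/t4.png",240,280))
E
```

```text
time: 8.3
tool_pos: [596.9, -72.1, 167.4]
tcp_rot: [-3.119, -0.584, -0.114]
contact_force: [-7.2, 2.2, -7.6]
grip_width: 0.1
finger_force: 4.9
[596.90953081 -72.14201403 167.41938573] [[0.829, -0.101, 0.55], [-0.095, -0.995, -0.041], [0.551, -0.019, -0.834]] [-7.18998759  2.16299727 -7.55426857] [-0.32   0.304  1.94   0.4    0.353  1.02 ]
(np.float32(-0.22303128), np.float64(68.53727853531468))
```

```bash
python3 -m jog '[[-1.1,0,1.67,0,0,0],[-1.1,0,1.67,0,0,0],[-1.1,0,1.67,0,0,0],[-1.1,0,1.67,0,0,0],[-1.1,0,1.67,0,0,0],[-1.1,0,1.67,0,0,0],[-1.1,0,1.67,0,0,0],[-1.1,0,1.67,0,0,0],[-1.1,0,1.67,0,0,0],[-1.1,0,1.67,0,0,0],[0,0,0,0,0,0]]'
python3 - <<'E'
from h import *
import cv2
o,Rt,p=st();print(p,Rt.round(3).tolist(),o["contact_force"],o["joint_positions"].round(3))
im=bot.capture("top")[:,:,::-1].copy();cv2.imwrite("pics/t5.png",im)
from ang import edge
print(edge("pics/t5.png",240,280))
r=np.array([468.9+125*np.cos(-.23),-43.6+125*np.sin(-.23),157.5]);print("ring in tool",Rt.T@(r-p))
E
```

```text
time: 9.45
tool_pos: [597.4, -71.9, 148.1]
tcp_rot: [-3.12, -0.586, -0.114]
contact_force: [-9.5, 3.7, -2.1]
grip_width: 0.5
finger_force: 4.8
[597.42839753 -71.94606686 148.05777064] [[0.828, -0.102, 0.552], [-0.095, -0.995, -0.041], [0.553, -0.018, -0.833]] [-9.46322212  3.65443861 -2.07646451] [-0.319  0.336  1.964  0.471  0.299  0.946]
(np.float32(-0.22303128), np.float64(68.53727853531468))
ring in tool [ -0.40722786   0.67249557 -11.62214212]
```

```bash
python3 -m jog '[[-1,0,0,0,0,0],[-1,0,0,0,0,0],[0,0,0,0,0,0]]'
python3 - <<'E'
from h import *
import cv2
o,Rt,p=st();print(p,o["contact_force"],o["joint_positions"].round(3))
im=bot.capture("wrist")[:,:,::-1].copy();m=cm("wrist");Ti=np.linalg.inv(m["T_tool_cam"])
t=np.linspace(0,2*np.pi,90)
for yaw,col,z in((-.23,(0,255,0),157.5),(-.23,(255,0,255),165.5)):
  ring=np.array([468.9+125*np.cos(yaw),-43.6+125*np.sin(yaw),z]);u=np.array([-np.sin(yaw),np.cos(yaw),0])
  for q in t:
    P=ring+37*(np.cos(q)*u+np.sin(q)*np.array([0,0,1]));c=Ti@np.r_[Rt.T@(P-p),1]
    cv2.circle(im,(int(c[0]/c[2]*m["fx"]+m["cx"]),int(c[1]/c[2]*m["fy"]+m["cy"])),1,col,-1)
cv2.imwrite("pics/w3.png",im[180:430,150:490].repeat(2,0).repeat(2,1))
E
```

```text
time: 9.8
tool_pos: [597.0, -72.2, 148.1]
tcp_rot: [-3.121, -0.589, -0.114]
contact_force: [-4.9, 2.9, -2.5]
grip_width: 0.4
finger_force: 3.1
[597.00034493 -72.23754603 148.13483878] [-4.93528416  2.89792565 -2.54726246] [-0.32   0.335  1.968  0.48   0.294  0.936]
```

View pics/w3.png

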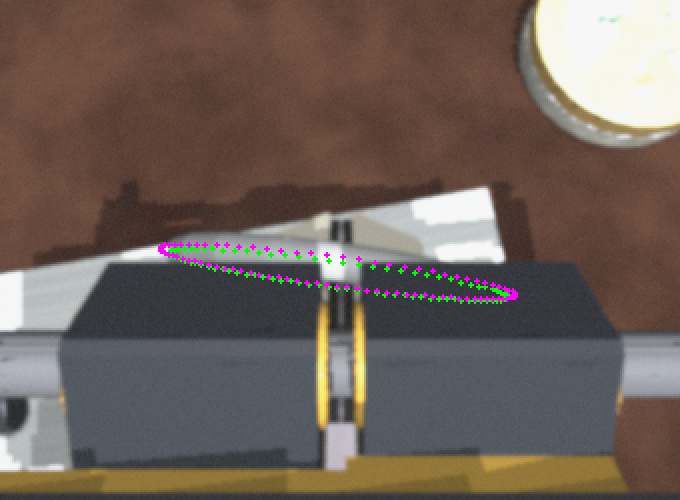

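```bash
python3 -m jog '[[-1,0,1,0,0,0],[-1,0,1,0,0,0],[0,0,0,0,0,0]]'
python3 - <<'E'
from h import *
import cv2
o,Rt,p=st();print(p,o["contact_force"],o["joint_positions"].round(3))
im=bot.capture("scene")[:,:,::-1];cv2.imwrite("pics/s3.png",cv2.resize(im[140:290,210:390],None,fx=4,fy=4,interpolation=cv2.INTER_CUBIC))
E
```

```text
time: 10.15
tool_pos: [597.5, -72.7, 146.3]
tcp_rot: [-3.122, -0.592, -0.114]
contact_force: [-2.2, 1.9, 0.9]
grip_width: 0.6
finger_force: 1.5
[597.50466604 -72.71319647 146.31615183] [-2.22298922  1.93619657  0.87621207] [-0.32   0.339  1.971  0.494  0.285  0.922]
```

View pics/s3.png

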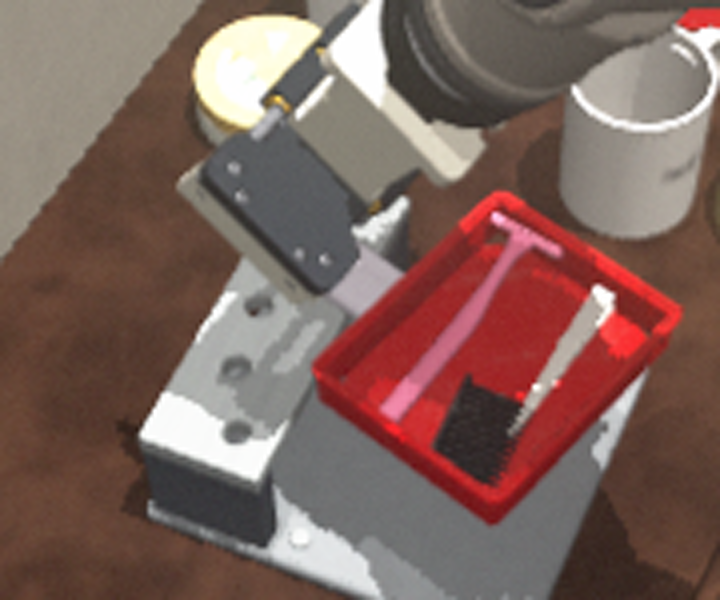

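Three free holes show to the left of the arm, with the old middle one at (258,305), so the arm is one hole to the right. The force is down to about 2 N. I'll back the finger out along its axis.

```bash
python3 -m jog '[[0,0,-4,0,0,0],[0,0,-6,0,0,0],[0,0,-8,0,0,0],[0,0,-10,0,0,0],[0,0,-15,0,0,0],[0,0,-20,0,0,0],[0,0,-20,0,0,0],[0,0,-20,0,0,0],[0,0,0,0,0,0]]'
python3 - <<'E'
from h import *
import cv2
o,Rt,p=st();print(p,o["contact_force"],o["joint_positions"].round(3))
im=bot.capture("wrist")[:,:,::-1].copy();m=cm("wrist");Ti=np.linalg.inv(m["T_tool_cam"])
t=np.linspace(0,2*np.pi,90);out=[]
for yaw,col,z in((-.23,(0,255,0),157.5),(-.23,(255,0,255),165.5)):
  ring=np.array([468.9+125*np.cos(yaw),-43.6+125*np.sin(yaw),z]);u=np.array([-np.sin(yaw),np.cos(yaw),0])
  for q in t:
    P=ring+33.5*(np.cos(q)*u+np.sin(q)*np.array([0,0,1]));c=Ti@np.r_[Rt.T@(P-p),1]
    cv2.circle(im,(int(c[0]/c[2]*m["fx"]+m["cx"]),int(c[1]/c[2]*m["fy"]+m["cy"])),0,col,-1)
cv2.imwrite("pics/w4.png",cv2.resize(im[170:370,200:460],None,fx=3,fy=3,interpolation=cv2.INTER_CUBIC))
im=bot.capture("top")[:,:,::-1].copy();cv2.imwrite("pics/t6.png",im)
from ang import edge
print(edge("pics/t6.png",240,280))
E
```

```text
time: 11.1
tool_pos: [539.6, -68.5, 233.9]
tcp_rot: [-3.124, -0.595, -0.113]
contact_force: [0.5, 0.1, -0.2]
grip_width: 0.6
finger_force: 0.0
[539.59788094 -68.50126438 233.93123269] [ 0.47452346  0.11383372 -0.1790922 ] [-0.359  0.102  1.989  0.329  0.496  1.074]Traceback (most recent call last):
  File "<stdin>", line 14, in <module>
  File "ang.py", line 7, in edge
    pts=np.array([[np.nonzero(red[r,280:])[0][0]+280,r] for r in range(r0,r1)],np.float32)
                   ~~~~~~~~~~~~~~~~~~~~~~~~~~^^^
IndexError: index 0 is out of bounds for axis 0 with size 0
```

View pics/w4.png

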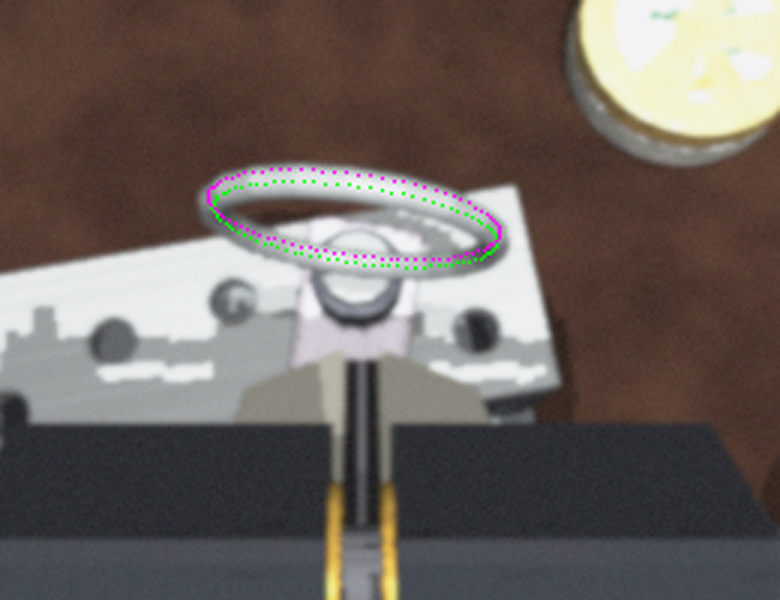

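The ring is near the pin-home outline (green) rather than the raised one (magenta). I'll move the arm clear to check that the pin is fully home.

```bash
python3 -m jog '[[0,0,-35,0,0,0],[0,0,-40,0,0,0],[0,0,-40,0,0,0],[0,35,-15,0,0,0],[0,40,0,0,0,0],[0,40,0,0,0,0],[0,40,0,0,0,0],[0,40,0,0,0,0],[0,40,0,0,0,0],[0,0,0,0,0,0]]'
python3 - <<'E'
from h import *
import cv2
from scipy.optimize import least_squares
t=np.linspace(0,2*np.pi,120);obs={}
o,Rt,p=st();print(p,o["joint_positions"].round(3))
for c in("scene","top"):
    im=bot.capture(c)[:,:,::-1].copy();cv2.imwrite(f"pics/{c}_end.png",im)
    r=bot.outline_of("ring_centre",c)
    if r:
        ys,xs=np.nonzero(r[0]["mask"]);obs[c]=np.array([xs.min(),ys.min(),xs.max()+1,ys.max()+1.]);print(c,r[0]["p"],obs[c])
    for n in("mug","pomade","tape_roll","clip"):
        r=bot.outline_of(n,c);print(c,n,r[0]["pixel"] if r else None)
def bb(c,yaw,z,r=37):
    C=np.array([468.9+125*np.cos(yaw),-43.6+125*np.sin(yaw),z]);u=np.array([-np.sin(yaw),np.cos(yaw),0])
    q=np.array([proj(c,C+r*(np.cos(a)*u+np.sin(a)*np.array([0,0,1]))) for a in t]);return np.r_[q.min(0),q.max(0)]
ref={"scene":np.array([262,173,282,211.]),"top":np.array([324,185,365,201.])}
def fit(obs,y0):
    f=lambda v:np.concatenate([(bb(c,*v)-obs[c])[[0,1,2] if c=="top" else [0,1,2,3]] for c in obs])
    s=least_squares(f,[y0,157.5],x_scale=[.02,2],diff_step=1e-2,loss="soft_l1");return s.x,s.fun.round(1)
print("start",fit(ref,.07));print("end",fit(obs,-.23))
a=cv2.imread("pics/scene1.png")[150:290,220:400];b=cv2.imread("pics/scene_end.png")[150:290,220:400]
cv2.imwrite("pics/cmp.png",cv2.resize(np.vstack([a,b]),None,fx=2.1,fy=2.1,interpolation=cv2.INTER_CUBIC))
E
```

```text
time: 12.2
tool_pos: [442.8, -301.0, 332.9]
tcp_rot: [-3.12, -0.588, -0.12]
contact_force: [-0.5, -0.4, -1.0]
grip_width: 0.1
finger_force: 0.0
[ 442.76453314 -300.99260898  332.92298621] [-1.017  0.049  1.749  0.545  1.038  0.458]
scene 0.78 [270. 162. 296. 195.]
scene mug [366.5, 169.0]
scene pomade [218.9, 365.7]
scene tape_roll [413.5, 179.0]
scene clip [295.5, 389.7]
top 0.61 [347. 186. 386. 203.]
top mug [458.2, 253.3]
top pomade [197.9, 236.4]
top tape_roll [450.0, 301.2]
top clip [215.1, 304.4]
start (array([6.65199428e-02, 1.59070365e+02]), array([ 2.1, -0.2, -0.2, -0. , -0.5,  0.7,  0.2]))
end (array([ -0.23409428, 158.74956134]), array([ 0.9, -0.6,  1.5,  0.7, -2. , -0.4,  0.1]))
```

View pics/cmp.png

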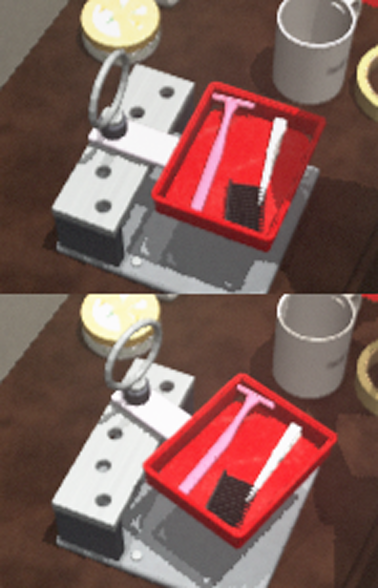

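The fits agree: ring height is 158.7 mm now against 159.1 mm at the start, so the pin is home. The swing is −0.301 rad, and the loose things sit where they were.

```bash
python3 -c "
from plant import bot
print(bot.close_job())"
```

```text
the job is handed in; nothing more can be done
None
```

The tray arm is one hole to the right, towards the mug (about −0.30 rad measured), and by the camera fit the pin is fully home in that hole; the loose things were not moved, the arm was clear of everything, and I handed the job in at about 13 s.

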